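# Stand the self-righting desk microphone on its weighted end

### The arm

A 6-joint arm with a two-finger parallel gripper is mounted at the origin on the work surface. World frame = base frame: x ahead of the robot, y to its left, z up, the work surface at z = 0. Lengths are in m, angles in rad, forces in N, time in s.
With the tool pointing down it reaches from about 0.35 to 0.975 m from the base axis. Payload 4.9 kg.
Tool frame: the origin (TCP) lies on the centre line of the jaws, within the pads' length; the fingertips stand ctrl.tcp_to_tips ahead of it and the grasp point (between the pads) lies 3 mm ahead of it (ctrl.tcp_to_tips is the distance from the TCP to the fingertips, in m); z points along the fingers, y is the direction in which the jaws open and shut (so a half turn about z gives the same grasp; the last joint's range is limited). The gripper opens to 85 mm and grips with 20 to 120 N. Pads are 22 mm wide; open, the fingers measure 114 mm over their backs; the gripper's body (76 mm by 85 mm) begins 54 mm behind the grasp point. The pads swing forward as they close: fully open they stand 13 mm farther back than shut.
Start: joints at [-0.119, 0.053, 1.613, -0, 1.476, -0.119], TCP at [0.625, 0, 0.253] pointing down, gripper open.
Joint ranges: [-3.01, 3.01], [-1.01, 2.22], [0.06, 2.58], [-1.02, 4.17], [0.09, 2.62], [-3.14, 3.14]. Speed limits (rad/s): [2.57, 2.57, 3.14, 3.14, 3.14, 3.14].

### API

Orientations are given as a rotation vector (axis times angle).
In Python, from station import ctrl, vision gives the robot as it stands.
- The arm moves only by the tool jog_arm, never from a script. Its argument "deltas" is a list of rows, each a list of 7 numbers: the turn, a rotation vector about the tool's x, y, z in rad, then the shift along the tool's x, y, z in cm, then the opening, from 0 (shut) to 1 (fully open). A call has 1 to 12 rows; each row shifts and turns the commanded pose from where the row before left it, along the tool's axes as they then stand; what a row does not reach is not made up. A row lasts 1/12 s, in which the tool goes at most 41.7 mm and 7.16 degrees, less where a joint would pass 70% of its speed; a pose out of reach is approached as far as the arm can. A call with a gripper value outside its range is refused whole. The fingers move at their own pace and stop on an object; "grip_force" is the grip in N (left out, the last holds). Time passes only in rows, so rows that do not move let the fingers close. It gives the time, the measured TCP pose, the force and the opening at its end, in the units of the state.
- ctrl.get_obs(): the state, without advancing time (a new reading comes with each control period).
- vision.get_image(name): name is "scene" or "side" or "wrist"; returns (picture, depth): 384x512x3 uint8, red, green, blue; 384x512 float32, m along the optical axis (not along the pixel's ray), 0 where there is no reading.
- vision.calibration(name): a dict with "fx", "fy", "cx", "cy" (pixels), "rvec" (rotation vector, rad) and "tvec" (3), from world to camera coordinates, as OpenCV has them; the wrist camera has in their place "hand_eye" (4x4, takes a point from camera to tool coordinates, whose origin is the TCP and whose axes are the flange's). Camera axes: x right, y down, z forward; pixel columns grow to the right and rows downward; lengths in m; the calibration is good to about 2 mm. A picture is of the moment at which its call begins: read the wrist's pose just before it. calibration takes no time and is no camera call.
- ctrl.finish_job(): hands the job in, once; it reports no verdict.
The state is a dict: "t": time; "q": joint angles; "dq": joint speeds; "effort": joint torques, N m; "tool_pos": TCP position; "tool_rot": TCP orientation; "contact_force": force on the tool from outside, world axes, zero at the start; "wrist_torque": the same for the moment, N m; "opening": finger opening in m.
Only numpy, scipy, OpenCV 4.12 (cv2) and the standard library are available. Lean on these libraries where they do the work, as an engineer would, in place of code of your own. Each camera call takes 0.05 s, during which the arm holds its last target. There are 200 camera calls.

### The job

The tubular desk microphone lying in its grey rest has a ballast weight hidden in one of its two look-alike ends: lift it to feel which end is heavy, then stand it upright, heavy end down, with its whole foot on the round rubber mat, and let go so that it stays standing by itself. Set it down gently and never let it drop or topple; leave the handheld meter, the connector and the power supply where they are.

Things in the scene. Friction and masses are not known exactly. Their poses are not given: they have to be found in the camera images.
- mic_center (a point): Centre of the desk microphone: straight rigid black tube, 44 mm diameter, 160 mm long, 0.25 to 0.33 kg, thin steel trim rings 36 mm either side of the centre. The point is on the tube's axis, half-way along; its x axis runs along the tube. One end, +x or -x, unseen and different each time, holds a weight: the centre of mass lies 30 to 38 mm off centre towards it.
- mic_end (a point): Tip of the microphone's +x end, 80 mm from the centre. Both ends look alike: shallow domes, 3.5 mm high, out to the tube's rim. On the heavy end the microphone rocks back by itself from leans up to about 15 degrees and comes to rest within 5 degrees of upright; on the light end it always topples. At the start it lies level in the rest, its axis 52 mm above the desk.
- rest: Fixed grey plastic rest, origin at the centre of its underside, x axis along the lying tube. Two supports, 24 mm long and 60 mm wide, centred 58 mm either side of the origin along x; bearing top 30 mm above the desk, with a lip 6 mm thick and 12 mm high on each side (47 mm between lips). 92 mm are free between the supports but for a 6 mm high bar on the desk.
- mat_top (a point): Centre of the top face of the fixed round black rubber mat lying on the desk: 140 mm diameter, 4 mm thick.
- meter_center (a point): Bystander: centre of a loose handheld audio meter, black, 95 x 210 x 36 mm (its x, y, z), lying flat. Leave alone.
- plug_center (a point): Bystander: centre of a small loose audio connector, steel front and black back, about 60 x 22 x 18 mm, lying flat on the desk. Leave alone.
- psu_center (a point): Bystander: centre of a loose black power supply brick, 60 x 105 x 34 mm (its x, y, z), lying flat. Leave alone.

How it is judged:
On the way:
1. the microphone is lifted clear of its rest (height (world z) of mic_center above 0.06 m and contact force between mic and rest below 0.02 N), for 0.2 s.
At the end, for the whole second after the job is handed in: The microphone, released, stands by itself on the mat on its heavy end: its axis within 9 degrees of vertical, its centre within 48 mm of the mat's centre in plan, and at rest but for a faint rocking (under 0.1 m/s and 0.8 rad/s) ((angle between mic_center's own x axis and vertical below 0.16 rad or angle between mic_center's own x axis and vertical above 2.98 rad) and horizontal distance between mic_center and mat_top below 0.048 m and height (world z) of mic_center between 0.078 and 0.09 m and contact force between mic and mat above 1 N and linear speed of mic below 0.1 m/s and angular speed of mic below 0.8 rad/s and contact force between the fingers and mic below 0.02 N); the robot touches nothing.
It fails at once if the microphone falls over or leans loose, untouched by the robot ((angle between mic_center's own x axis and vertical between 0.5 and 1.1 rad or angle between mic_center's own x axis and vertical between 2.04 and 2.64 rad) and contact force between each of the arm, the fingers and mic below 0.02 N).
It fails at once if the microphone is let go in the air, over 25 mm above the height at which it stands (contact force between each of the arm, the fingers and mic below 0.02 N and height (world z) of mic_center above 0.11 m).
It fails at once if the microphone is banged down on the mat with over 50 N (contact force between mic and mat above 50 N).
It fails at once if the handheld meter, the connector or the power supply is moved by more than 20 mm (distance of any of meter_center, plug_center, psu_center from where it was at the start of the episode above 0.02 m).
It also fails if it takes over 61 s, if anything falls off the work surface, if the arm or the gripper's body presses on something with over 40 N, if the wrist force passes 120 N, or if a joint passes its speed limit or range.

## Working session

There is one attempt and no reset: what is moved stays moved. The work goes in short steps, Python scripts to look and compute and a tool call to move; the robot and the scene stay as the last step left them, time stands still between calls to the robot, and variables do not carry over. Pictures are saved under pics/ and viewed, about 8 in all and at most 12, crops included, and the job is handed in when it is done.

Besides the shell and the picture viewer there is one more tool, called after "Request:" as a command line: name --pt "numbers of a row" for each row, then --argument value for the rest. jog_arm: Moves the arm, as the interface text tells. Its arguments: {"type":"object","properties":{"deltas":{"type":"array"},"grip_force":{"type":"number"}},"required":["deltas"]}

```bash
mkdir -p pics
cat > h.py <<'E'
import numpy as np,cv2
from station import ctrl,vision
from scipy.spatial.transform import Rotation as R
def grab(n,save=None):
    o=ctrl.get_obs(); im,d=vision.get_image(n); c=vision.calibration(n)
    if 'rvec' in c:
        r=R.from_rotvec(np.ravel(c['rvec'])).as_matrix(); t=np.ravel(c['tvec']); Rw=r.T; tw=-r.T@t
    else:
        H=np.array(c['hand_eye']); r=R.from_rotvec(o['tool_rot']).as_matrix()
        Rw=r@H[:3,:3]; tw=r@H[:3,3]+np.array(o['tool_pos'])
    v,u=np.mgrid[:d.shape[0],:d.shape[1]]
    P=np.stack([(u-c['cx'])/c['fx']*d,(v-c['cy'])/c['fy']*d,d],-1)@Rw.T+tw
    P[d==0]=np.nan
    if save: cv2.imwrite('pics/'+save,im[...,::-1])
    return im,P
E
python3 - <<'E'
from h import *
a,P=grab('scene');b,Q=grab('side')
np.savez('p0.npz',a=a,P=P,b=b,Q=Q)
cv2.imwrite('pics/a.png',np.vstack([a,b])[...,::-1][:, :] if 0 else cv2.resize(np.hstack([a,b])[...,::-1],(800,300)))
cv2.imwrite('pics/scene.png',a[...,::-1]);cv2.imwrite('pics/side.png',b[...,::-1])
o=ctrl.get_obs();print(o,ctrl.tcp_to_tips,R.from_rotvec(o['tool_rot']).as_matrix().round(3))
E
```

```text
{'t': 0.1, 'q': array([-1.19000090e-01,  5.33127243e-02,  1.61418206e+00,  1.57546329e-05,
        1.47600860e+00, -1.18999534e-01]), 'dq': array([ 2.00297802e-05, -1.38250893e-03, -2.12240498e-03,  1.89856751e-04,
       -1.61225083e-03, -4.92320859e-04]), 'effort': array([ 6.14647306e-04, -3.94903493e+01, -3.71363103e+01, -4.52310599e-05,
        3.99340541e-03, -4.17574097e-05]), 'tool_pos': array([6.24465331e-01, 6.83546578e-05, 2.52157204e-01]), 'tool_rot': array([-2.22037450e+00, -2.22036992e+00,  1.83507347e-03]), 'contact_force': array([-0.21753241,  0.10142977,  0.51048722]), 'wrist_torque': array([ 0.00807409, -0.04839607, -0.04475326]), 'opening': 0.08499812160561228} 0.022 [[ 0.     1.    -0.002]
 [ 1.    -0.     0.   ]
 [ 0.    -0.002 -1.   ]]
```

View pics/scene.png

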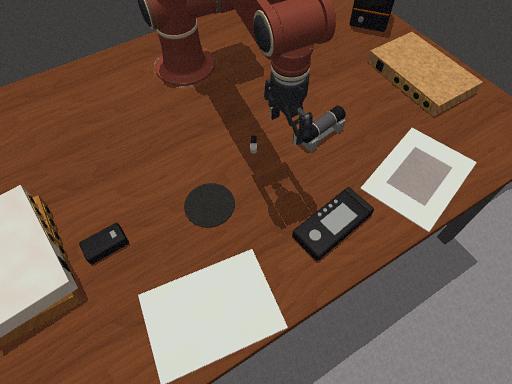

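View pics/side.png

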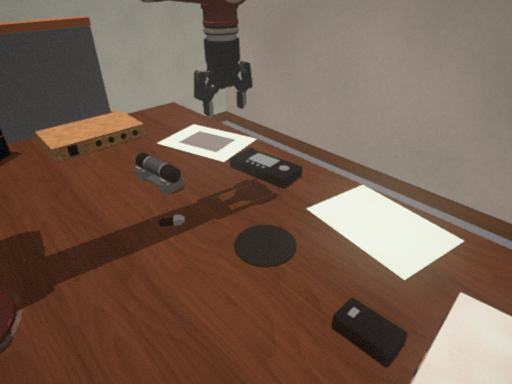

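The scene view shows the mic in its rest at about (325,125), the mat at (210,205), the plug at (253,145), the meter at (333,223) and the PSU at (103,243). In the side view the mic is at about (158,167) and the mat at (266,245).

Run:
```python
from h import *
d=np.load('p0.npz');
def mic(P,u0,u1,v0,v1):
    p=P[v0:v1,u0:u1].reshape(-1,3); p=p[(p[:,2]>.052)&(p[:,2]<.085)]
    xy=p[:,:2]; (c,s,a)=cv2.minAreaRect(xy.astype(np.float32)*1000)
    w=np.linalg.svd(xy-xy.mean(0))[2][0]
    t=(xy-xy.mean(0))@w
    print('mic',len(p),'rect',c,s,a,'zmax',np.percentile(p[:,2],[50,98]),'dir',w,np.degrees(np.arctan2(w[1],w[0])),'mid',xy.mean(0)+w*(np.percentile(t,1)+np.percentile(t,99))/2,np.ptp(t))
    top=p[p[:,2]>np.percentile(p[:,2],98)-.006]; print(' ridge',len(top),top.mean(0))
mic(d['P'],296,352,98,155); mic(d['Q'],125,190,145,195)
for im,P,(u0,u1,v0,v1) in ((d['a'],d['P'],(180,240,180,230)),(d['b'],d['Q'],(228,302,220,270))):
    g=im[v0:v1,u0:u1].astype(int); p=P[v0:v1,u0:u1]
    m=(g[...,0]-g[...,2]<12)&(g.max(-1)<70)
    q=p[m]; c,r=cv2.minEnclosingCircle(q[:,:2].astype(np.float32)); print('mat',m.sum(),q.mean(0),c,r,np.ptp(q[:,:2],axis=0))
P=d['P']
for n,u,v in (('plug',253,145),('meter',333,223),('psu',103,243)): print(n,P[v,u].round(3), d['Q'][{'plug':221,'meter':167,'psu':330}[n],{'plug':170,'meter':266,'psu':368}[n]].round(3))
```

```text
mic 559 rect (528.7090454101562, 210.73587036132812) (42.67692947387695, 157.9329833984375) 8.186816215515137 zmax [0.07204542 0.07879215] dir [ 0.19309712 -0.98117965] -78.86641598889864 mid [0.53609237 0.21153624] 0.15755258176575737
 ridge 252 [0.52684912 0.22408182 0.07574143]
mic 528 rect (520.8345336914062, 206.1212158203125) (43.545597076416016, 157.66651916503906) 10.499983787536621 zmax [0.06610304 0.07213552] dir [ 0.17577103 -0.98443108] -79.87646980623151 mid [0.51572905 0.20489344] 0.1576516497182045
 ridge 263 [0.52181596 0.20188873 0.06976863]
mat 1684 [nan nan nan] (0.5638942718505859, -0.19739335775375366) 0.07026474177837372 [nan nan]
mat 964 [nan nan nan] (0.5599067211151123, -0.19867679476737976) 0.0691351592540741 [nan nan]
plug [0.464 0.006 0.025] [0.443 0.009 0.011]
meter [0.803 0.038 0.04 ] [0.771 0.019 0.034]
psu [ 0.539 -0.48   0.035] [ 0.516 -0.488  0.033]
```

Request:
jog_arm --pt "0 0 0 2.97 -1.44 0.7 1" --pt "0 0 0 2.97 -1.44 0.7 1" --pt "0 0 0 2.97 -1.44 0.7 1" --pt "0 0 0 2.97 -1.44 0.7 1" --pt "0 0 0 2.97 -1.44 0.7 1" --pt "0 0 0 2.97 -1.44 0.7 1" --pt "0 0 0 2.97 -1.44 0.7 1" --pt "0 0 -0.081 0 0 0 1" --pt "0 0 -0.081 0 0 0 1" --pt "0 0 0 0 0 0 1" --pt "0 0 0 0 0 0 1" --grip_force 100

```text
t: 1.02
tool_pos: [0.5239, 0.208, 0.2039]
tool_rot: [-2.036, -2.392, 0.001]
contact_force: [0.3, -0.5, 0.2]
opening: 0.0854
```

Run:
```python
from h import *
o=ctrl.get_obs();print(o['t'],o['q'],o['tool_pos'],o['tool_rot'],o['contact_force'],o['wrist_torque'])
im,P=grab('wrist','w1.png')
p=P.reshape(-1,3);p=p[(p[:,2]>.056)&(p[:,2]<.09)&(np.hypot(p[:,0]-.524,p[:,1]-.208)<.12)]
print(len(p),cv2.minAreaRect(p[:,:2].astype(np.float32)*1000),np.percentile(p[:,2],[50,98]))
top=p[p[:,2]>np.percentile(p[:,2],98)-.004];print(top.mean(0))
```

```text
1.0167 [ 2.45849760e-01 -5.70915417e-02  1.80609518e+00 -1.24554066e-05
  1.39326736e+00  8.56065004e-02] [0.5239116  0.20795995 0.20390666] [-2.03626826e+00 -2.39181995e+00  8.78509024e-04] [ 0.26871584 -0.47974482  0.17104852] [ 0.00469679 -0.00523564  0.01690171]
10310 ((527.8378295898438, 211.53268432617188), (43.370182037353516, 156.57127380371094), 8.1260404586792) [0.07113051 0.07447072]
[0.52696782 0.21679562 0.07268967]
```

View pics/w1.png

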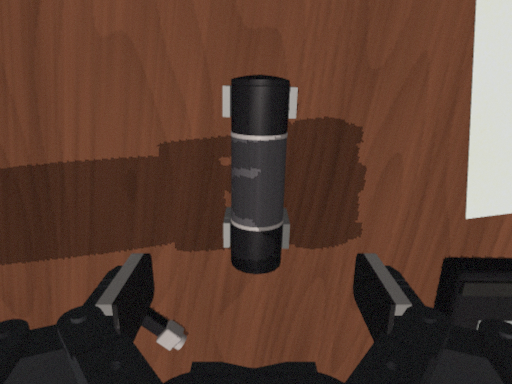

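The mic is seen at (260,170), well aligned with the jaws. Its measured top (0.0745 m) matches the expected 0.074 m. Correcting by about 4 mm, then descending and gripping.

Request:
jog_arm --pt "0 0 0.02 0.3 0.43 0 1" --pt "0 0 0 0 0 3.0 1" --pt "0 0 0 0 0 3.0 1" --pt "0 0 0 0 0 3.0 1" --pt "0 0 0 0 0 3.0 1" --pt "0 0 0 0 0 2.9 1" --pt "0 0 0 0 0 0 1" --pt "0 0 0 0 0 0 0" --pt "0 0 0 0 0 0 0" --pt "0 0 0 0 0 0 0" --pt "0 0 0 0 0 0 0" --pt "0 0 0 0 0 0 0" --grip_force 100

```text
t: 2.07
tool_pos: [0.5301, 0.2121, 0.0588]
tool_rot: [2.057, 2.371, 0.007]
contact_force: [-0.9, 0.4, 6.6]
opening: 0.0414
```

Run:
```python
from h import *
o=ctrl.get_obs();print(o)
```

```text
{'t': 2.0667, 'q': array([ 2.50275755e-01,  1.23997590e-01,  1.88382583e+00, -1.04533547e-04,
        1.12857923e+00,  1.08601881e-01]), 'dq': array([-0.00167859, -0.00067007,  0.00018481, -0.00021061, -0.00413222,
       -0.00036026]), 'effort': array([ 4.62468050e-02, -3.38565230e+01, -2.94165355e+01,  5.76219801e-02,
       -4.25826944e-01, -9.30869719e-03]), 'tool_pos': array([0.53013675, 0.21208286, 0.05878524]), 'tool_rot': array([2.05659655, 2.37084776, 0.00660993]), 'contact_force': array([-0.93784578,  0.38363692,  6.62043123]), 'wrist_torque': array([-0.07958395,  0.23264206, -0.04545209]), 'opening': 0.04144517633927824}
```

Request:
jog_arm --pt "0 0 0 0 0 -0.5 0" --pt "0 0 0 0 0 -1 0" --pt "0 0 0 0 0 -2 0" --pt "0 0 0 0 0 -3 0" --pt "0 0 0 0 0 -3 0" --pt "0 0 0 0 0 -2 0" --pt "0 0 0 0 0 -0.5 0" --pt "0 0 0 0 0 0 0" --pt "0 0 0 0 0 0 0" --pt "0 0 0 0 0 0 0" --pt "0 0 0 0 0 0 0" --grip_force 100

```text
t: 2.98
tool_pos: [0.5266, 0.2112, 0.1728]
tool_rot: [-2.057, -2.372, 0.006]
contact_force: [0.0, -0.5, -2.3]
opening: 0.0415
```

Run:
```python
from h import *
for i in range(5):
    im,P=grab('side'); o=ctrl.get_obs();Rt=R.from_rotvec(o['tool_rot']).as_matrix()
    print(o['q'].round(4),o['tool_pos'].round(4),o['contact_force'].round(2),o['wrist_torque'].round(3),'tool-frame torque',(Rt.T@o['wrist_torque']).round(3),o['opening'])
print(Rt.round(3))
u=im[60:200,100:260];cv2.imwrite('pics/l1.png',cv2.resize(u,None,fx=3,fy=3)[...,::-1])
```

```text
[ 0.2502 -0.018   1.8216 -0.      1.3419  0.1083] [0.5268 0.2112 0.173 ] [ 0.62  0.41 -2.53] [-0.065 -0.072  0.001] tool-frame torque [-0.062 -0.074 -0.   ] 0.041373213258891386
[ 0.2502 -0.0182  1.8211 -0.      1.3419  0.1083] [0.527  0.2113 0.1734] [ 0.62  0.18 -2.14] [-0.079 -0.004  0.022] tool-frame torque [ 0.007 -0.079 -0.021] 0.041468374910417535
[ 0.2503 -0.0184  1.8206  0.      1.3419  0.1083] [0.5273 0.2114 0.1738] [-0.06 -0.25 -2.55] [-0.047 -0.002 -0.015] tool-frame torque [ 0.004 -0.046  0.015] 0.04115647976609526
[ 0.2503 -0.0187  1.8202  0.      1.3419  0.1083] [0.5275 0.2114 0.1742] [-0.37 -0.64 -2.64] [-0.043  0.054  0.01 ] tool-frame torque [ 0.06  -0.035 -0.01 ] 0.04170046339081176
[ 0.2503 -0.0189  1.8199 -0.      1.3419  0.1083] [0.5276 0.2115 0.1745] [ 0.41 -0.98 -3.29] [-0.105  0.001  0.044] tool-frame torque [ 0.016 -0.104 -0.043] 0.04129776259057828
[[-0.142  0.99  -0.001]
 [ 0.99   0.142 -0.   ]
 [-0.    -0.001 -1.   ]]
```

View pics/l1.png

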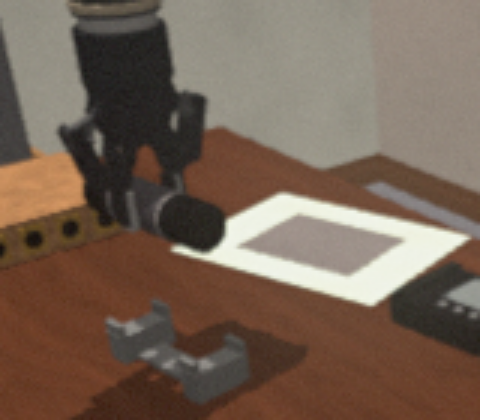

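Run:
```python
from h import *
T=[]
for i in range(12):
    vision.get_image('side'); o=ctrl.get_obs();Rt=R.from_rotvec(o['tool_rot']).as_matrix();T.append(np.r_[o['contact_force'],Rt.T@o['wrist_torque']])
T=np.array(T);print(T.mean(0).round(3),(T.std(0)/12**.5).round(3),o['tool_pos'])
Y=lambda a:R.from_euler('y',a);Z=lambda a:R.from_euler('z',a)
q=o['q'];base=(Z(q[0])*Y(q[1]+q[2])*Z(q[3])*Y(q[4])*Z(q[5])).inv()*R.from_rotvec(o['tool_rot'])
c=base.as_rotvec();print('const',c)
for q1 in (-.75,-.5):
  for s in (-1,1):
    for phi in range(-40,131,20):
      f=np.radians(phi);z=np.array([np.cos(f),np.sin(f),0]);x=np.array([0,0,s*1.]) # tool x = s*Z
      Rt=R.from_matrix(np.stack([x,np.cross(z,x),z],1))
      e=((Z(q1)*Y(1.95)).inv()*Rt*base.inv()).as_euler('ZYZ')
      alt=np.array([e[0]+np.pi,-e[1],e[2]+np.pi])
      print(q1,'x=%+dZ'%s,phi,e.round(2))
```

```text
[ 0.052  0.024 -2.823 -0.006 -0.078  0.005] [0.11  0.137 0.155 0.009 0.007 0.007] [0.52793628 0.21156519 0.1753275 ]
const [-1.29034941e-16 -4.65884610e-16  1.57079633e+00]
-0.75 x=-1Z -40 [3.   0.38 1.7 ]
-0.75 x=-1Z -20 [2.29 0.54 2.35]
-0.75 x=-1Z 0 [1.95 0.82 2.61]
-0.75 x=-1Z 20 [1.76 1.13 2.72]
-0.75 x=-1Z 40 [1.62 1.46 2.76]
-0.75 x=-1Z 60 [1.49 1.78 2.75]
-0.75 x=-1Z 80 [1.34 2.1  2.7 ]
-0.75 x=-1Z 100 [1.11 2.41 2.56]
-0.75 x=-1Z 120 [0.69 2.66 2.2 ]
-0.75 x=+1Z -40 [ 3.    0.38 -1.44]
-0.75 x=+1Z -20 [ 2.29  0.54 -0.8 ]
-0.75 x=+1Z 0 [ 1.95  0.82 -0.53]
-0.75 x=+1Z 20 [ 1.76  1.13 -0.42]
-0.75 x=+1Z 40 [ 1.62  1.46 -0.38]
-0.75 x=+1Z 60 [ 1.49  1.78 -0.39]
-0.75 x=+1Z 80 [ 1.34  2.1  -0.44]
-0.75 x=+1Z 100 [ 1.11  2.41 -0.58]
-0.75 x=+1Z 120 [ 0.69  2.66 -0.94]
-0.5 x=-1Z -40 [-2.64  0.43  1.11]
-0.5 x=-1Z -20 [2.75 0.41 1.93]
-0.5 x=-1Z 0 [2.17 0.62 2.45]
-0.5 x=-1Z 20 [1.89 0.91 2.65]
-0.5 x=-1Z 40 [1.71 1.23 2.74]
-0.5 x=-1Z 60 [1.58 1.55 2.76]
-0.5 x=-1Z 80 [1.45 1.87 2.74]
-0.5 x=-1Z 100 [1.28 2.19 2.67]
-0.5 x=-1Z 120 [1.02 2.49 2.49]
-0.5 x=+1Z -40 [-2.64  0.43 -2.03]
-0.5 x=+1Z -20 [ 2.75  0.41 -1.21]
-0.5 x=+1Z 0 [ 2.17  0.62 -0.69]
-0.5 x=+1Z 20 [ 1.89  0.91 -0.49]
-0.5 x=+1Z 40 [ 1.71  1.23 -0.4 ]
-0.5 x=+1Z 60 [ 1.58  1.55 -0.38]
-0.5 x=+1Z 80 [ 1.45  1.87 -0.4 ]
-0.5 x=+1Z 100 [ 1.28  2.19 -0.47]
-0.5 x=+1Z 120 [ 1.02  2.49 -0.65]
```

Measured torque about tool y is -0.078 ± 0.007 Nm with 2.8 N of load, so the heavy end is on tool +x (world +y). I'll carry the mic over to the mat side, then yaw it.

Request:
jog_arm --pt "0 0 0 -1.7 -0.24 -1.3 0" --pt "0 0 0 -3.4 -0.48 -1.3 0" --pt "0 0 0 -3.4 -0.48 -1.3 0" --pt "0 0 0 -3.4 -0.48 -1.3 0" --pt "0 0 0 -3.7 -0.52 -1.3 0" --pt "0 0 0 -3.7 -0.52 -1.3 0" --pt "0 0 0 -3.7 -0.52 -1.3 0" --pt "0 0 0 -3.7 -0.52 -1.3 0" --pt "0 0 0 -3.7 -0.52 -1.3 0" --pt "0 0 0 -3.7 -0.52 -1.3 0" --pt "0 0 0 -3.7 -0.52 -1.3 0" --pt "0 0 0 -2.8 -0.4 -1.3 0"

```text
t: 4.83
tool_pos: [0.5283, -0.2013, 0.332]
tool_rot: [2.06, 2.371, -0.001]
contact_force: [0.5, -0.1, -2.3]
opening: 0.0416
```

Request:
jog_arm --pt "0 0 0.06 0 0 0 0" --pt "0 0 0.12 0 0 0 0" --pt "0 0 0.124 0 0 0 0" --pt "0 0 0.124 0 0 0 0" --pt "0 0 0.124 0 0 0 0" --pt "0 0 0.124 0 0 0 0" --pt "0 0 0.124 0 0 0 0" --pt "0 0 0.124 0 0 0 0" --pt "0 0 0.124 0 0 0 0" --pt "0 0 0.124 0 0 0 0" --pt "0 0 0.124 0 0 0 0" --pt "0 0 0.124 0 0 0 0"

```text
t: 5.83
tool_pos: [0.5287, -0.1984, 0.3312]
tool_rot: [-3.109, -0.449, 0.0]
contact_force: [-0.7, 0.3, -3.0]
opening: 0.0415
```

Request:
jog_arm --pt "0 0 0.124 0 0 0 0" --pt "0 0 0.124 0 0 0 0" --pt "0 0 0.124 0 0 0 0" --pt "0 0 0.124 0 0 0 0" --pt "0 0 0.124 0 0 0 0" --pt "0 0 0.124 0 0 0 0" --pt "0 0 0.124 0 0 0 0" --pt "0 0 0.124 0 0 0 0" --pt "0 0 0.124 0 0 0 0" --pt "0 0 0.124 0 0 0 0" --pt "0 0 0.124 0 0 0 0" --pt "0 0 0.124 0 0 0 0"

```text
t: 6.83
tool_pos: [0.5287, -0.1983, 0.3312]
tool_rot: [-2.591, 1.775, 0.001]
contact_force: [0.0, 0.4, -3.0]
opening: 0.0414
```

Request:
jog_arm --pt "0 0 0.124 0 0 0 0" --pt "0 0 0.124 0 0 0 0" --pt "0 0 0.124 0 0 0 0" --pt "0 0 0.06 0 0 0 0" --pt "0 0 0 0 0 0 0"

```text
t: 7.25
tool_pos: [0.5287, -0.1983, 0.3312]
tool_rot: [-2.157, 2.284, 0.0]
contact_force: [0.7, -0.2, -3.1]
opening: 0.0414
```

Run:
```python
from h import *
o=ctrl.get_obs();print(o['t'],o['q'].round(4),o['tool_pos'].round(4),o['opening'],o['contact_force'],R.from_rotvec(o['tool_rot']).as_matrix().round(3))
```

```text
7.25 [-4.9080e-01 -1.2520e-01  1.6578e+00  4.0000e-04  1.6092e+00  2.7081e+00] [ 0.5287 -0.1983  0.3312] 0.04135634253595509 [ 0.67296147 -0.15935705 -3.05447511] [[-0.057 -0.998  0.   ]
 [-0.998  0.057  0.   ]
 [-0.     0.    -1.   ]]
```

Request:
jog_arm --pt "0 -0.06 0 0 0 0 0" --pt "0 -0.12 0 0 0 0 0" --pt "0 -0.12 0 0 0 0 0" --pt "0 -0.12 0 0 0 0 0" --pt "0 -0.12 0 0 0 0 0" --pt "0 -0.12 0 0 0 0 0" --pt "0 0 0 0 0 0 0"

```text
t: 7.83
tool_pos: [0.5279, -0.2007, 0.3278]
tool_rot: [-1.777, 1.888, 0.617]
contact_force: [-0.6, -0.1, -3.9]
opening: 0.0415
```

Run:
```python
from h import *
from scipy.optimize import least_squares
o=ctrl.get_obs();print(o['t'],o['q'].round(4),o['tool_pos'].round(4),o['opening'],o['contact_force'],R.from_rotvec(o['tool_rot']).as_matrix().round(3))
open('fk.py','w').write('''
import numpy as np
from scipy.spatial.transform import Rotation as R
Y=lambda a:R.from_euler('y',a);Z=lambda a:R.from_euler('z',a)
def ori(q): return Z(q[0])*Y(q[1]+q[2])*Z(q[3])*Y(q[4])*Z(q[5]+np.pi/2)
def fk(q,p):
    off,h,a1,a2,a3,d4,e,d6=p
    w=Z(q[0]).apply(np.array([a1,off,h])+Y(q[1]).apply([a3,0,a2])+Y(q[1]+q[2]).apply([e,0,d4]))
    return w+ori(q).apply([0,0,d6]),w
''')
from fk import *
D=[([-.119,.05331,1.61418,0,1.47601,-.119],[.62447,0,.25216]),([.24585,-.05709,1.8061,0,1.39327,.0856],[.52391,.20796,.20391]),
([.25028,.124,1.88383,0,1.12858,.1086],[.53014,.21208,.05879]),([.2502,-.018,1.8216,0,1.3419,.1083],[.5268,.2112,.173]),
([-.4908,-.1252,1.6578,.0004,1.6092,2.7081],[.5287,-.1983,.3312]),(o['q'],o['tool_pos'])]
print('ori err',(ori(o['q']).inv()*R.from_rotvec(o['tool_rot'])).magnitude())
p0=np.array([.07,.3,0,.4,0,.4,0,.25])
s=least_squares(lambda p:np.r_[np.concatenate([fk(np.array(q),p)[0]-x for q,x in D])*1000,(p-p0)*[0.1,.1,5,.1,5,.1,5,.1]],p0)
print(s.x.round(4),np.abs(s.fun[:18]).max()); np.save('p.npy',s.x);print([fk(np.array(q),s.x)[1].round(3) for q,x in D])
```

```text
7.8333 [-0.7228  0.0567  1.5756  0.5382  1.91    2.5573] [ 0.5279 -0.2007  0.3278] 0.041507208985948646 [-0.56401941 -0.0735658  -3.88707129] [[-0.049 -0.998  0.033]
 [-0.786  0.059  0.615]
 [-0.616  0.004 -0.788]]
ori err 4.200180744990277e-16
[ 7.420e-02  2.378e-01  1.000e-04  4.266e-01 -0.000e+00  6.099e-01
  9.570e-02  2.575e-01] 0.044201788335580965
[array([ 0.625, -0.   ,  0.51 ]), array([0.524, 0.208, 0.461]), array([0.529, 0.212, 0.316]), array([0.528, 0.211, 0.431]), array([ 0.529, -0.198,  0.589]), array([ 0.519, -0.359,  0.531])]
```

Run:
```python
from h import *
from fk import *
from scipy.optimize import least_squares
p=np.load('p.npy');lo=np.array([-3.01,-1.01,.06,-1.02,.09,-3.14]);hi=np.array([3.01,2.22,2.58,4.17,2.62,3.14])
q0=np.array(ctrl.get_obs()['q'])
for zz in (.2,.085):
  for phi in range(10,91,10):
    f=np.radians(phi);z=np.array([np.cos(f),np.sin(f),0]);x=np.array([0,0,-1.])
    T=R.from_matrix(np.stack([x,np.cross(z,x),z],1));P=np.array([.562,-.198,zz])-.003*z
    s=least_squares(lambda q:np.r_[(fk(q,p)[0]-P)*10,(ori(q).inv()*T).as_rotvec()],q0,bounds=(lo,hi))
    q=s.x;el=Z(q[0]).apply([0,.074,p[1]]+Y(q[1]).apply([0,0,p[3]]))
    print(zz,phi,s.cost<1e-10,q.round(2),'wrist',fk(q,p)[1].round(3),'elbow',el.round(2))
```

```text
0.2 10 True [-0.86 -0.06  2.32  1.93  1.17  2.37] wrist [ 0.305 -0.243  0.2  ] elbow [0.04 0.07 0.66]
0.2 20 True [-0.91  0.03  2.23  1.77  1.33  2.42] wrist [ 0.317 -0.287  0.2  ] elbow [0.07 0.03 0.66]
0.2 30 True [-0.93  0.13  2.13  1.64  1.48  2.45] wrist [ 0.336 -0.328  0.2  ] elbow [0.09 0.   0.66]
0.2 40 True [-0.93  0.22  2.03  1.53  1.62  2.47] wrist [ 0.362 -0.365  0.2  ] elbow [ 0.11 -0.03  0.65]
0.2 50 True [-0.92  0.3   1.92  1.43  1.75  2.48] wrist [ 0.395 -0.398  0.2  ] elbow [ 0.14 -0.06  0.64]
0.2 60 True [-0.9   0.39  1.81  1.35  1.87  2.49] wrist [ 0.432 -0.424  0.2  ] elbow [ 0.16 -0.08  0.63]
0.2 70 True [-0.87  0.46  1.7   1.26  1.99  2.48] wrist [ 0.473 -0.443  0.2  ] elbow [ 0.18 -0.1   0.62]
0.2 80 True [-0.83  0.54  1.59  1.18  2.11  2.47] wrist [ 0.517 -0.455  0.2  ] elbow [ 0.2  -0.11  0.6 ]
0.2 90 True [-0.79  0.6   1.49  1.1   2.23  2.45] wrist [ 0.562 -0.459  0.2  ] elbow [ 0.22 -0.12  0.59]
0.085 10 True [-0.86  0.3   2.26  2.03  1.29  2.09] wrist [ 0.305 -0.243  0.085] elbow [ 0.14 -0.05  0.65]
0.085 20 True [-0.91  0.35  2.17  1.83  1.39  2.16] wrist [ 0.317 -0.287  0.085] elbow [ 0.15 -0.07  0.64]
0.085 30 True [-0.93  0.41  2.08  1.66  1.5   2.22] wrist [ 0.336 -0.328  0.085] elbow [ 0.16 -0.09  0.63]
0.085 40 True [-0.93  0.48  1.98  1.52  1.61  2.26] wrist [ 0.362 -0.365  0.085] elbow [ 0.18 -0.11  0.62]
0.085 50 True [-0.92  0.54  1.87  1.4   1.72  2.29] wrist [ 0.395 -0.398  0.085] elbow [ 0.19 -0.13  0.6 ]
0.085 60 True [-0.9   0.61  1.76  1.3   1.83  2.31] wrist [ 0.432 -0.424  0.085] elbow [ 0.21 -0.14  0.59]
0.085 70 True [-0.87  0.67  1.66  1.2   1.94  2.32] wrist [ 0.473 -0.443  0.085] elbow [ 0.23 -0.15  0.57]
0.085 80 True [-0.83  0.73  1.55  1.11  2.05  2.31] wrist [ 0.517 -0.455  0.085] elbow [ 0.25 -0.16  0.56]
0.085 90 True [-0.79  0.79  1.45  1.01  2.16  2.3 ] wrist [ 0.562 -0.459  0.085] elbow [ 0.27 -0.16  0.54]
```

Request:
jog_arm --pt "0 -0.1 0 0 0 0 0" --pt "0 -0.12 0 0 0 0 0" --pt "0 -0.12 0 0 0 0 0" --pt "0 -0.12 0 0 0 0 0" --pt "0 -0.12 0 0 0 0 0" --pt "0 -0.12 0 0 0 0 0" --pt "0 -0.12 0 0 0 0 0" --pt "0 -0.087 0 0 0 0 0" --pt "0 0 0 0 0 0 0"

```text
t: 8.58
tool_pos: [0.5286, -0.1973, 0.3275]
tool_rot: [-1.165, 1.241, 1.172]
contact_force: [0.0, 0.6, -4.7]
opening: 0.0412
```

Request:
jog_arm --pt "0.06 0 0 0 0 0 0" --pt "0.11 0 0 0 0 0 0" --pt "0.12 0 0 0 0 0 0" --pt "0.12 0 0 0 0 0 0" --pt "0.12 0 0 0 0 0 0" --pt "0.12 0 0 0 0 0 0" --pt "0.12 0 0 0 0 0 0" --pt "0.08 0 0 0 0 0 0" --pt "0 0 0 0 0 0 0" --pt "0 0 0 0 0 0 0"

```text
t: 9.42
tool_pos: [0.5286, -0.1974, 0.3324]
tool_rot: [-0.53, 1.51, 0.515]
contact_force: [0.7, 0.0, -1.9]
opening: 0.0415
```

```bash
cat > st.py <<'E'
from h import *
o=ctrl.get_obs();M=R.from_rotvec(o['tool_rot']).as_matrix()
print(o['t'],o['q'].round(3),o['tool_pos'].round(4),'op',o['opening'],o['contact_force'].round(1),o['effort'].round(2));print(M.round(4))
t=np.array([.562,-.198,0])-.003*M[:,2]; print('to mat, tool axes cm',(M.T@(t-o['tool_pos'])*100).round(2))
# turn that brings tool x to -Z
a=M.T@np.array([0,0,-1.]); v=np.cross([1,0,0],a); print('level turn',(v/np.linalg.norm(v)*np.arcsin(np.linalg.norm(v))).round(4))
E
python3 - <<'E'
import st
from h import *
a,P=grab('scene','s2.png');b,Q=grab('side','s3.png');np.savez('p1.npz',a=a,P=P,b=b,Q=Q)
o=st.o['tool_pos']
for n,X in (('scene',P),('side',Q)):
    p=X.reshape(-1,3);p=p[np.isfinite(p).all(1)]
    q=p[(np.hypot(p[:,0]-o[0],p[:,1]-o[1])<.06)&(p[:,2]>.15)];print(n,'mic z range',np.percentile(q[:,2],[.5,2,98,99.5]))
    w=p[(p[:,2]>.12)&(np.hypot(p[:,0]-.34,p[:,1]+.35)<.09)];print(len(w),np.percentile(w[:,2],[.5,2,10]) if len(w) else '')
cv2.imwrite('pics/c2.png',np.hstack([a,b])[...,::-1][:, ::1][:, :] if 0 else cv2.resize(np.hstack([a,b])[...,::-1],(800,300)))
E
```

```text
9.4167 [-0.984 -0.106  2.082  1.534  1.642  2.728] [ 0.5286 -0.1974  0.3324] op 0.04146928722092423 [ 0.7  0.  -1.9] [ 3.000e-02 -2.927e+01 -3.226e+01  3.480e+00  1.490e+00  0.000e+00]
[[ 0.     -0.6186  0.7857]
 [-0.0095  0.7856  0.6186]
 [-1.     -0.0075 -0.0059]]
to mat, tool axes cm [33.24 -1.86  2.48]
level turn [ 0.     -0.0059  0.0075]
scene mic z range [0.26223797 0.26733966 0.41613255 0.4168877 ]
4357 [0.27782786 0.28737123 0.32719992]
side mic z range [0.26188781 0.27320824 0.41152643 0.41222959]
14949 [0.27547561 0.28269398 0.30425264]
```

View pics/c2.png

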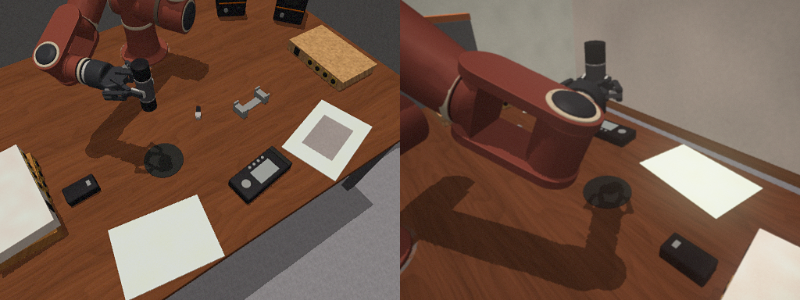

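Both views show the mic held upright, heavy end down, with its bottom at about 0.255 m. I'm checking that the wide wrist yoke clears the desk and PSU at the placing pose, using the depth points.

Run:
```python
from h import *
from fk import *
from scipy.optimize import least_squares
p=np.load('p.npy');lo=np.array([-3.01,-1.01,.06,-1.02,.09,-3.14]);hi=np.array([3.01,2.22,2.58,4.17,2.62,3.14])
d=np.load('p1.npz');q0=ctrl.get_obs()['q']
w=fk(q0,p)[1];X=np.vstack([d['P'].reshape(-1,3),d['Q'].reshape(-1,3)]);X=X[np.isfinite(X).all(1)&(X[:,2]>.12)]
F=lambda q:Z(q[0])*Y(q[1]+q[2])*Z(q[3])
L=F(q0).inv().apply(X-w);L=L[(np.linalg.norm(L,axis=1)<.3)&(L[:,2]<.12)]
tl=ori(q0).inv().apply(F(q0).apply(L)); # tool frame; drop gripper/mic
L=L[tl[:,2]<.06]
print(len(L),'local ranges',np.percentile(L,[.5,99.5],axis=0).round(3), 'near tip',np.percentile(L[np.abs(L[:,2])<.06],[.5,99.5],axis=0).round(3))
M=np.vstack([L,L*[1,-1,1],L*[-1,1,1],L*[-1,-1,1]])
for phi in (10,20,30,38,50,60):
  for tilt in (0,6):
    f=np.radians(phi);t=np.radians(tilt);z=np.array([np.cos(f)*np.cos(t),np.sin(f)*np.cos(t),-np.sin(t)]);x=np.array([-np.cos(f)*np.sin(t),-np.sin(f)*np.sin(t),-np.cos(t)])
    T=R.from_matrix(np.stack([x,np.cross(z,x),z],1));P=np.array([.562,-.198,.086])-.003*z
    s=least_squares(lambda q:np.r_[(fk(q,p)[0]-P)*10,(ori(q).inv()*T).as_rotvec()],q0,bounds=(lo,hi));q=s.x
    A=F(q).apply(M)+fk(q,p)[1];i=np.argsort(A[:,2])[20];print(phi,tilt,'seen low',np.sort(F(q).apply(L)[:,2]+fk(q,p)[1][2])[20].round(3),'mirrored low',A[i].round(3))
```

```text
36275 local ranges [[-0.049 -0.054 -0.239]
 [ 0.049  0.069  0.038]] near tip [[-0.045 -0.055 -0.059]
 [ 0.055  0.069  0.04 ]]
10 0 seen low 0.024 mirrored low [ 0.289 -0.218  0.023]
10 6 seen low 0.049 mirrored low [ 0.294 -0.224  0.048]
20 0 seen low 0.023 mirrored low [ 0.304 -0.27   0.021]
20 6 seen low 0.049 mirrored low [ 0.313 -0.271  0.047]
30 0 seen low 0.023 mirrored low [ 0.331 -0.311  0.02 ]
30 6 seen low 0.05 mirrored low [ 0.329 -0.316  0.046]
38 0 seen low 0.023 mirrored low [ 0.346 -0.347  0.02 ]
38 6 seen low 0.051 mirrored low [ 0.352 -0.337  0.046]
50 0 seen low 0.024 mirrored low [ 0.382 -0.391  0.019]
50 6 seen low 0.052 mirrored low [ 0.389 -0.384  0.046]
60 0 seen low 0.025 mirrored low [ 0.426 -0.407  0.018]
60 6 seen low 0.053 mirrored low [ 0.424 -0.415  0.045]
```

Request:
jog_arm --pt "0 -0.006 0.0075 1 -0.23 0.31 0" --pt "0 0 0 2 -0.23 0.31 0" --pt "0 0 0 3 -0.23 0.31 0" --pt "0 0 0 3 -0.23 0.31 0" --pt "0 0 0 3 -0.23 0.31 0" --pt "0 0 0 3 -0.23 0.31 0" --pt "0 0 0 3 -0.23 0.31 0" --pt "0 0 0 2 -0.23 0.31 0" --pt "0 0 0 1 0 0 0" --pt "0 0 0 0 0 0 0" --pt "0 0 0 0 0 0 0" --pt "0 0 0 0 0 0 0"

```text
t: 10.52
tool_pos: [0.5603, -0.1975, 0.1228]
tool_rot: [-0.518, 1.504, 0.522]
contact_force: [-0.4, 0.0, -2.9]
opening: 0.0415
```

Run:
```python
import st
from h import *
a,P=grab('scene','s4.png');b,Q=grab('side','s5.png')
o=st.o['tool_pos'];c=o+.003*st.M[:,2]
for n,X in (('scene',P),('side',Q)):
    p=X.reshape(-1,3);p=p[np.isfinite(p).all(1)]
    q=p[(np.hypot(p[:,0]-c[0],p[:,1]-c[1])<.03)&(p[:,2]>.15)];print(n,'mic top pts',len(q),cv2.minEnclosingCircle(q[:,:2].astype(np.float32)),np.percentile(q[:,2],[50,98]))
cv2.imwrite('pics/c4.png',np.hstack([cv2.resize(a[100:270,100:320],(400,309)),cv2.resize(b[120:290,180:400],(400,309))])[...,::-1])
```

```text
10.5167 [-0.931  0.374  2.022  1.555  1.591  2.318] [ 0.5603 -0.1975  0.1228] op 0.04148173423264115 [-0.4  0.  -2.9] [  0.1  -37.46 -21.56   2.57   2.83   0.  ]
[[ 0.0022 -0.6167  0.7872]
 [ 0.0037  0.7872  0.6167]
 [-1.      0.0016  0.004 ]]
to mat, tool axes cm [12.28 -0.16 -0.25]
level turn [ 0.      0.004  -0.0016]
scene mic top pts 469 ((0.5655344724655151, -0.1920398473739624), 0.023300766944885254) [0.20101153 0.20774183]
side mic top pts 659 ((0.5632210969924927, -0.19491097331047058), 0.023307669907808304) [0.18537867 0.20294534]
```

View pics/c4.png

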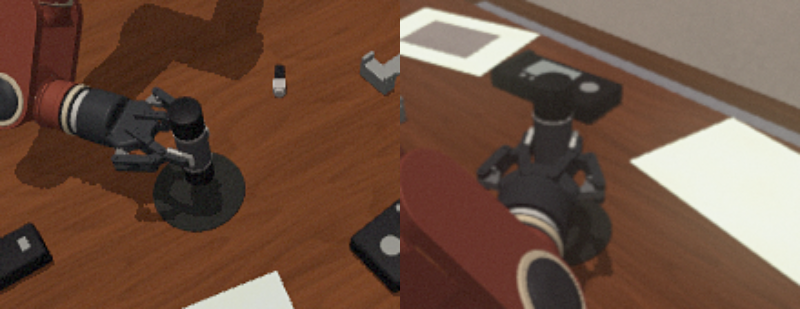

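Mic held above the mat, centred within about 5 mm. The top at about 0.203 m means touchdown near TCP z ≈ 0.084 m.

Request:
jog_arm --pt "0 0.004 -0.0016 0.5 0 0 0" --pt "0 0 0 0.6 0 0 0" --pt "0 0 0 0.6 0 0 0" --pt "0 0 0 0.6 0 0 0" --pt "0 0 0 0.5 0 0 0" --pt "0 0 0 0.3 0 0 0" --pt "0 0 0 0 0 0 0" --pt "0 0 0 0 0 0 0" --pt "0 0 0 0 0 0 0"

```text
t: 11.37
tool_pos: [0.5596, -0.1965, 0.0904]
tool_rot: [-0.518, 1.509, 0.522]
contact_force: [-0.8, 0.7, -2.8]
opening: 0.0411
```

Request:
jog_arm --pt "0 0 0 0.1 0 0 0" --pt "0 0 0 0.1 0 0 0" --pt "0 0 0 0.1 0 0 0" --pt "0 0 0 0 0 0 0" --pt "0 0 0 0 0 0 0"

```text
t: 11.78
tool_pos: [0.5595, -0.1964, 0.0873]
tool_rot: [-0.518, 1.509, 0.522]
contact_force: [0.5, -0.0, -2.5]
opening: 0.0417
```

```bash
python3 st.py
```

```text
11.7833 [-0.931  0.455  2.004  1.551  1.586  2.256] [ 0.5595 -0.1964  0.0873] op 0.04165890915335473 [ 0.5 -0.  -2.5] [ -0.   -39.77 -19.95   2.44   3.01  -0.  ]
[[-2.300e-03 -6.166e-01  7.873e-01]
 [ 2.200e-03  7.873e-01  6.166e-01]
 [-1.000e+00  3.100e-03 -5.000e-04]]
to mat, tool axes cm [ 8.73 -0.3  -0.2 ]
level turn [ 0.     -0.0005 -0.0031]
```

Request:
jog_arm --pt "0 0 0 0.1 0 0 0" --pt "0 0 0 0.1 0 0 0" --pt "0 0 0 0 0 0 0" --pt "0 0 0 0 0 0 0"

```text
t: 12.12
tool_pos: [0.5595, -0.1964, 0.0852]
tool_rot: [-0.518, 1.509, 0.522]
contact_force: [-0.4, -0.2, -2.9]
opening: 0.0411
```

Request:
jog_arm --pt "0 0 0 0.1 0 0 0" --pt "0 0 0 0 0 0 0" --pt "0 0 0 0 0 0 0"

```text
t: 12.37
tool_pos: [0.5595, -0.1964, 0.0843]
tool_rot: [-0.518, 1.509, 0.522]
contact_force: [0.3, -0.5, -3.1]
opening: 0.0412
```

Request:
jog_arm --pt "0 0 0 0.1 0 0 0" --pt "0 0 0 0 0 0 0" --pt "0 0 0 0 0 0 0"

```text
t: 12.62
tool_pos: [0.5595, -0.1964, 0.0832]
tool_rot: [-0.518, 1.509, 0.522]
contact_force: [1.0, 0.8, -2.7]
opening: 0.0414
```

Request:
jog_arm --pt "0 0 0 0.1 0 0 0" --pt "0 0 0 0 0 0 0" --pt "0 0 0 0 0 0 0"

```text
t: 12.87
tool_pos: [0.5596, -0.1965, 0.0825]
tool_rot: [-0.518, 1.509, 0.522]
contact_force: [-0.8, 0.7, -1.6]
opening: 0.041
```

Request:
jog_arm --pt "0 0 0 0.05 0 0 0" --pt "0 0 0 0 0 0 0" --pt "0 0 0 0 0 0 0"

```text
t: 13.12
tool_pos: [0.5596, -0.1965, 0.0824]
tool_rot: [-0.518, 1.508, 0.522]
contact_force: [-0.7, 0.6, 1.3]
opening: 0.0415
```

Request:
jog_arm --pt "0 0 0 0.05 0 0 0" --pt "0 0 0 0 0 0 0" --pt "0 0 0 0 0 0 0"

```text
t: 13.37
tool_pos: [0.5596, -0.1965, 0.0823]
tool_rot: [-0.518, 1.507, 0.523]
contact_force: [-1.7, 0.3, 4.3]
opening: 0.0414
```

Contact made at about 4 N. Easing off slightly and opening in small steps.

Request:
jog_arm --pt "0 0 0 -0.06 0 0 0" --pt "0 0 0 0 0 0 0.45" --pt "0 0 0 0 0 0 0.48" --pt "0 0 0 0 0 0 0.5" --pt "0 0 0 0 0 0 0.52" --pt "0 0 0 0 0 0 0.54" --pt "0 0 0 0 0 0 0.56" --pt "0 0 0 0 0 0 0.6" --pt "0 0 0 0 0 0 0.65" --pt "0 0 0 0 0 0 0.7" --pt "0 0 0 0 0 0 0.7" --pt "0 0 0 0 0 0 0.7" --grip_force 20

```text
t: 14.37
tool_pos: [0.5595, -0.1964, 0.0818]
tool_rot: [-0.518, 1.509, 0.522]
contact_force: [-0.8, 0.6, 0.1]
opening: 0.0598
```

```bash
cat > chk.py <<'E'
from h import *
import st
def chk(name):
    a,P=grab('scene');b,Q=grab('side')
    for n,X in (('scene',P),('side',Q)):
        p=X.reshape(-1,3);p=p[np.isfinite(p).all(1)]
        for l,h in ((.13,.15),(.15,.175)):
            q=p[(np.hypot(p[:,0]-.562,p[:,1]+.197)<.04)&(p[:,2]>l)&(p[:,2]<h)]
            if len(q)>5: print(n,l,len(q),cv2.minEnclosingCircle(q[:,:2].astype(np.float32)))
    cv2.imwrite('pics/'+name,np.hstack([cv2.resize(a[100:270,100:320],(400,309)),cv2.resize(b[120:290,180:400],(400,309))])[...,::-1])
E
python3 -c "
from chk import *
chk('c5.png')"
```

```text
14.3667 [-0.931  0.468  2.     1.551  1.586  2.247] [ 0.5595 -0.1964  0.0818] op 0.05979005066491228 [-0.8  0.6  0.1] [ -0.   -38.68 -18.83   1.97   2.48  -0.  ]
[[-2.500e-03 -6.165e-01  7.874e-01]
 [ 2.100e-03  7.874e-01  6.165e-01]
 [-1.000e+00  3.200e-03 -7.000e-04]]
to mat, tool axes cm [ 8.18 -0.3  -0.2 ]
level turn [ 0.     -0.0007 -0.0032]
scene 0.13 75 ((0.5771963596343994, -0.19023491442203522), 0.021798141300678253)
scene 0.15 265 ((0.5741319060325623, -0.1886855959892273), 0.022902946919202805)
side 0.13 180 ((0.5667778849601746, -0.19696682691574097), 0.02091081626713276)
side 0.15 254 ((0.5710052251815796, -0.1906469166278839), 0.023206189274787903)
```

View pics/c5.png

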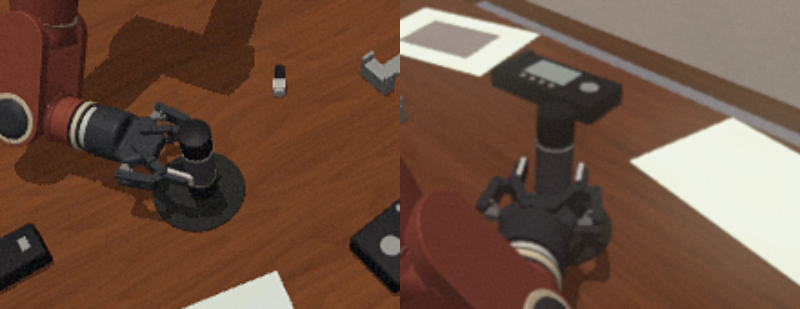

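The mic stands free between the open pads. Opening fully and backing straight out.

Request:
jog_arm --pt "0 0 0 0 0 0 0.85" --pt "0 0 0 0 0 0 1" --pt "0 0 0 0 0 0 1" --pt "0 0 0 0 0 0 1" --pt "0 0 0 0 0 -0.5 1" --pt "0 0 0 0 0 -1 1" --pt "0 0 0 0 0 -1.5 1" --pt "0 0 0 0 0 -1.5 1" --pt "0 0 0 0 0 -1.5 1" --pt "0 0 0 0 0 -1.5 1" --pt "0 0 0 0 0 -1.5 1" --pt "0 0 0 0 0 -1 1"

```text
t: 15.47
tool_pos: [0.4796, -0.2595, 0.0821]
tool_rot: [-0.517, 1.509, 0.521]
contact_force: [0.2, 0.1, 0.0]
opening: 0.0857
```

Request:
jog_arm --pt "0 0 0 -1 0 -0.5 1" --pt "0 0 0 -1 0 -0.5 1" --pt "0 0 0 -1 0 -0.5 1" --pt "0 0 0 0 0 0 1" --pt "0 0 0 0 0 0 1" --pt "0 0 0 0 0 0 1" --pt "0 0 0 0 0 0 1" --pt "0 0 0 0 0 0 1" --pt "0 0 0 0 0 0 1" --pt "0 0 0 0 0 0 1" --pt "0 0 0 0 0 0 1" --pt "0 0 0 0 0 0 1"

```text
t: 16.47
tool_pos: [0.4691, -0.2673, 0.1118]
tool_rot: [-0.518, 1.509, 0.523]
contact_force: [-0.0, -0.1, 0.2]
opening: 0.0858
```

```bash
python3 -c "
from chk import *
chk('c6.png');chk('c7.png')"
```

```text
16.4667 [-1.16   0.394  2.022  1.379  1.738  2.284] [ 0.4691 -0.2673  0.1118] op 0.08582405829795921 [-0.  -0.1  0.2] [ 3.000e-02 -3.672e+01 -1.982e+01  2.030e+00  2.400e+00 -0.000e+00]
[[-2.400e-03 -6.166e-01  7.873e-01]
 [ 2.400e-03  7.873e-01  6.166e-01]
 [-1.000e+00  3.400e-03 -5.000e-04]]
to mat, tool axes cm [11.18 -0.31 11.3 ]
level turn [ 0.     -0.0005 -0.0034]
scene 0.13 74 ((0.579534113407135, -0.19063174724578857), 0.021383240818977356)
scene 0.15 263 ((0.5759996175765991, -0.1895337700843811), 0.022363832220435143)
side 0.13 183 ((0.5714280009269714, -0.19277095794677734), 0.02204170823097229)
side 0.15 250 ((0.5735622644424438, -0.19289255142211914), 0.022949419915676117)
scene 0.13 76 ((0.579817533493042, -0.19100788235664368), 0.02166406251490116)
scene 0.15 266 ((0.5767902731895447, -0.18961691856384277), 0.022758888080716133)
side 0.13 178 ((0.5701866745948792, -0.19631275534629822), 0.02087155543267727)
side 0.15 254 ((0.5740148425102234, -0.19240301847457886), 0.022670332342386246)
```

View pics/c7.png

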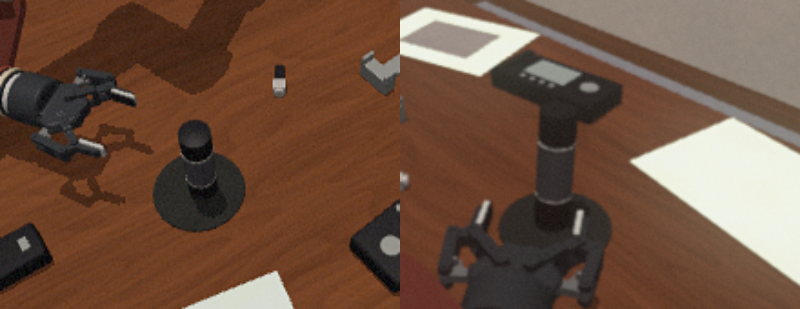

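The mic stands still on the mat, clear of the gripper, with the plug and meter unmoved. Its centre is about 12 mm from the mat's centre, against 48 mm allowed.

```bash
python3 -c "
from station import ctrl
print(ctrl.finish_job())"
```

```text
the job is handed in; nothing more can be done
None
```

The microphone is standing by itself, heavy end down, on the rubber mat, and the job is handed in. The job reports no verdict, so this rests on my own checks.

- **Heavy end:** With the mic lifted clear of its rest, the wrist torque about the jaw axis was -0.078 ± 0.007 Nm under a 2.8 N load. That put the weight about 28 mm off the grip towards the mic's world +y end. This is slightly under the stated 30–38 mm, but the sign was clear.
- **Placing:** I turned the mic so that end pointed down, lowered it in steps of 1 mm or less to a contact of about 4 N, and opened the fingers gradually. I then backed the gripper about 11 cm away. The handover time was about 17 s of the 61 s allowed.
- **Last checks:**
  - Two image pairs taken one after the other showed the mic's position in plan steady to about 4 mm. It was roughly 12 mm from the mat's centre, against 48 mm allowed.
  - The mic stood near upright with a small lean. I did not measure that angle precisely.
  - The gripper was clear and its contact force about zero.
  - The plug, the meter and the visible part of the power supply looked unmoved by eye.
- **Disagreements:** The scene and side cameras differed by 5–10 mm. The wrist camera decided the grasp, and the contact force decided the touchdown height, about 2 mm lower than I had calculated.

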